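# Hook a power board into its test nest and latch it

## Robot

A 7-joint arm with a two-finger parallel gripper is mounted at the origin on the work surface. World frame = base frame: x ahead of the robot, y to its left, z up, the work surface at z = 0. Lengths are in m, angles in rad, forces in N, time in s.
With the tool pointing down it reaches from about 0.35 to 0.9 m from the base axis. Payload 19.9 kg.
Tool frame: the origin (TCP) lies between the finger pads; the fingertips stand 17 mm ahead of it and the grasp point (between the pads) lies 2 mm behind it (r.tip_extent is the z of the fingertips in the tool frame, in m); z points along the fingers, y is the line along which they close (so a half turn about z gives the same grasp; the last joint's range is limited). The gripper opens to 85 mm and grips with 20 to 120 N. Pads are 22 mm wide; open, the fingers measure 114 mm over their backs; the gripper's body (76 mm by 85 mm) begins 54 mm behind the grasp point. The pads swing forward as they close: fully open they stand 13 mm farther back than shut.
Start: joints at [1.306, 0.417, -0.01, 1.614, 0.005, 1.111, -0.053], TCP at [0.139, -0.609, 0.248] pointing down, gripper open.
Joint ranges: [-2.81, 2.81], [-0.39, 2.02], [-1.27, 1.25], [0.06, 2.57], [-1.19, 4.33], [0.19, 2], [-2.82, 2.82]. Speed limits (rad/s): [1.89, 1.89, 2.39, 2.39, 3.01, 3.01, 3.01].

## Interface

Orientations are given as a unit quaternion [x, y, z, w].
In Python, from cell import r gives the robot as it stands.
- The arm moves only by the tool move_arm, never from a script. Its argument "plan" is a list that holds one entry, the list of rows, each a list of 4 numbers: the shift along the tool's x, y, z in mm, then the turn about the tool's z in rad. In form: [[[dx, dy, dz, turn], ...]]. A call has 1 to 8 rows; each row shifts and turns the commanded pose from where the row before left it, along the tool's axes as they then stand; what a row does not reach is not made up. A row lasts 1/8 s, in which the tool goes at most 62.5 mm and 10.7 degrees, less where a joint would pass 70% of its speed; a pose out of reach is approached as far as the arm can. A call is refused whole if a number of a shift passes 62.5 or a number of a turn 0.188, either way. A call with a gripper value outside its range is refused whole. "claw" is the finger opening in mm, from 0 to 85.4, set as the call begins (left out, the last holds). The fingers move at their own pace and stop on an object; "newtons" is the grip in N (left out, the last holds). Time passes only in rows, so rows that do not move let the fingers close. It gives the time, the measured TCP pose, the force, the opening and the grip force at its end, in the units of the state.
- r.get_state(): the state, without advancing time (a new reading comes with each control period).
- r.get_image(name): name is "scene" or "top"; returns a dict with "pixels" (400x640x3 uint8, blue, green, red), "camera_matrix" (3x3 intrinsics, pixels), "position" and "rotation" of the camera in the world. Camera axes: x right, y up, looking along -z (the intrinsics and any distortion apply to the point x, -y, -z); pixel columns grow to the right and rows downward; lengths in m; the calibration is good to about 2 mm. A picture is of the moment at which its call begins. There is no depth.
- r.sign_off(): hands the job in; it is judged then, once.
The state is a dict: "t": time; "joint_pos": joint angles; "qd": joint speeds; "effort": joint torques, N m; "ee_pos": TCP position; "ee_rot": TCP orientation; "force": force on the tool from outside, world axes, zero at the start; "torque": the same for the moment, N m; "finger_gap": finger opening in m; "finger_force": force on a finger pad.
Only numpy, scipy, OpenCV 4.12 (cv2) and the standard library are available. Lean on these libraries where they do the work, as an engineer would, in place of code of your own. Each camera call takes 0.05 s, during which the arm holds its last target. There are 200 camera calls.

## Task

Mount the longer of the two heat-sink boards in the aluminium test nest: turn the latch arm out of the way, hook the board's plain edge (the one away from the terminal block) under the nest's lip with the board at a slant, then swing it down until it lies flat on the seat between the walls. Finally turn the latch fully closed, so that it lies over the terminal block, and let go. Leave the short board on its rest and do not disturb the other things on the bench.

Things in the scene. Friction and masses are not known exactly. Their poses are not given: they have to be found in the camera images.
- board_grip (a point): longer board: green plate 130 x 90 x 6 mm, 0.3 kg, aluminium heat sink mid-top to grip: 22 mm in x, 56 in y, 40 high. Point: heat sink's centre, 26 mm above the plate's underside. Axes: x along the length, from plain to terminal-block edge; z out of the heat-sink side. Starts on rest_a, plain edge low. Near the corners (30 mm or more off the centre line in y) stand capacitors to 14 mm
- board_block (a point): middle of the top of the longer board's grey terminal block, on the plate along its +x edge: 14 mm in x, 60 mm in y, 16 mm high (top 22 mm above the underside), its near face 40 mm from the heat sink's face; board axes
- board_edge (a point): middle of the longer board's plain edge, at the underside: 65 mm from the board's centre in board -x, 26 mm below board_grip; board axes
- short_board_grip (a point): the short board, same make but 100 mm long, on rest_b: centre of its heat sink; to be left alone
- nest: test nest: fixed aluminium plate 182 x 124 x 12 mm, its top is the seat. Origin on the bench below the middle of the seated board; seated, board and nest axes agree (x from lip to latch, z up). Front wall: inner face x = +67 mm, 8 mm thick, 22 mm high above the seat. Side rails: inner faces y = +-48 mm, 8 mm above the seat
- nest_lip (a point): middle of the lip's front edge at its underside: nest x = -57 mm, 10 mm above the seat. The lip, 6 mm thick and 100 mm wide, reaches 10 mm out from the back wall (face at x = -67 mm). The 6 mm board goes fully under it at up to about 22 degrees of slant; nest axes
- latch (a joint): latch arm over the front wall, on an upright pin at nest x = +84 mm, y = 0. 0 rad = closed (nose over the terminal block, post straight out in nest +x); grows anticlockwise seen from above, to 1.7; the board can pass when above 1.4. Stays where left; about 1 N at the post turns it; arm top 44 mm above the bench
- rest_a: sloped black plastic board rest, fixed, foot 130 x 90 mm; origin under the middle of its foot. Its ramp, 126 x 70 mm, rises towards its +x at 30 degrees (0.52 rad); a ledge 5 mm high at the low end stops the board. Holds the longer board
- rest_b: sloped black plastic board rest, fixed, foot 130 x 90 mm; origin under the middle of its foot. Its ramp, 126 x 70 mm, rises towards its +x at 30 degrees (0.52 rad); a ledge 5 mm high at the low end stops the board. Holds the short board
- bottle: clear plastic bottle, 56 mm diameter, 150 mm high, standing; origin at the middle of its foot; bystander
- transformer: small transformer, 50 x 56 x 34 mm high; origin under its middle; bystander
- spool: white solder spool on end, 52 mm diameter, 40 mm high; origin under its middle; bystander
- screwdriver: screwdriver lying flat, 170 mm long; bystander
- latch_post (a point): middle of the black upright post by which the latch is turned: 12 mm diameter, 40 mm high, foot 44 mm and top 84 mm above the bench, 45 mm from the latch's pin
Not all that is in view belongs to the job. Leave any purple or red look-alike of the part that bears board_grip alone.

How it is judged:
By the outcome, as a careful person would: the job done as asked, in the order asked, and still so for the second after the job is handed in, with the robot touching nothing.
It also fails if it takes over 64 s, if anything falls off the work surface, if the arm or the gripper's body presses on something with over 40 N, if the wrist force passes 120 N, or if a joint passes its speed limit or range.

## Working session

There is one attempt and no reset: what is moved stays moved. The work goes in short steps, Python scripts to look and compute and a tool call to move; the robot and the scene stay as the last step left them, time stands still between calls to the robot, and variables do not carry over. Pictures are saved under pics/ and viewed, at most 10 in all, crops included, and the job is handed in when it is done.

Besides the shell and the picture viewer there is one more tool, called after ">>>" as name(argument=value, ...) on one line, values as JSON. move_arm: Moves the arm, as the interface text tells. Its arguments: {"type":"object","properties":{"plan":{"type":"array"},"claw":{"type":"number"},"newtons":{"type":"number"}},"required":["plan"]}

```bash
ls; mkdir -p pics
python3 - <<'E'
from cell import r
import cv2,numpy as np
for n in("scene","top"):
    d=r.get_image(n);cv2.imwrite(f"pics/{n}0.png",d["pixels"])
    print(n,d["camera_matrix"],d["position"],d["rotation"],[k for k in d])
print(r.get_state(), r.tip_extent)
E
```

```text
pics
scene [[372.68246925   0.         325.25452526]
 [  0.         372.68246925 198.19793045]
 [  0.           0.           1.        ]] [ 0.88494548 -0.52278199  0.58855357] [0.40626561 0.14219438 0.28196655 0.85745197] ['pixels', 'camera_matrix', 'position', 'rotation']
top [[388.56748996   0.         324.70318324]
 [  0.         388.56748996 198.56103748]
 [  0.           0.           1.        ]] [ 0.34952325 -0.02590113  0.87215491] [-0.06528871  0.07011035  0.70535305 -0.70235247] ['pixels', 'camera_matrix', 'position', 'rotation']
{'t': 0.1, 'joint_pos': array([ 1.30552348,  0.41792275, -0.01030075,  1.61408387,  0.00469452,
        1.11068538, -0.05301229]), 'qd': array([ 0.00048589, -0.000928  , -0.00105291, -0.00228647, -0.0002086 ,
        0.0011709 , -0.00049249]), 'effort': array([ 1.16795163e-03, -8.65819931e+01,  6.79643657e-01, -4.35634661e+01,
        1.90574059e-02,  4.85496159e-03, -1.21351336e-04]), 'ee_pos': array([ 0.13862593, -0.60914894,  0.2477302 ]), 'ee_rot': array([ 9.93747596e-01,  1.11648675e-01, -9.98118886e-05, -5.28444428e-04]), 'force': array([-0.06779661,  0.40439681,  0.03185547]), 'torque': array([ 0.01346501, -0.0789634 , -0.0433856 ]), 'finger_force': 0.0, 'finger_gap': 0.08543984547311931} 0.017
```

View pics/scene0.png

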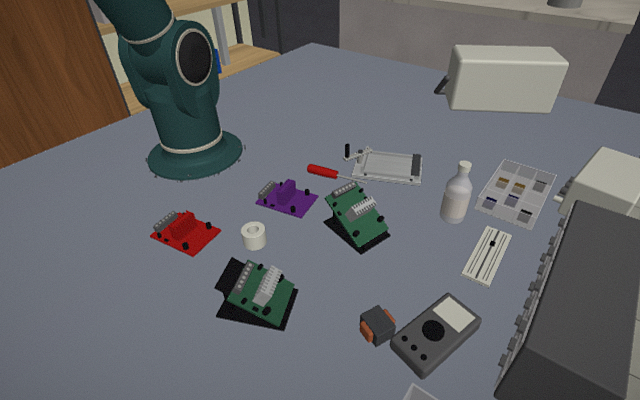

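View pics/top0.png

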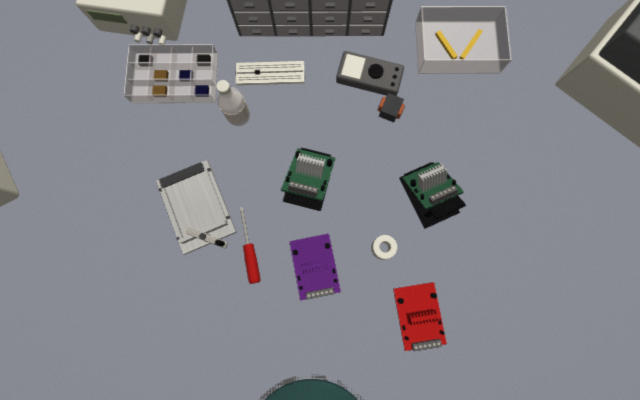

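The scene view shows green boards at (357,215) and (262,290), and the nest at (385,165). The top view shows green boards at (308,175) and (432,185), the nest at (196,207) and the latch near (207,238). Next I'll enlarge those areas.

Run:
```python
import cv2,numpy as np
t=cv2.imread("pics/top0.png");s=cv2.imread("pics/scene0.png")
f=lambda im,x,y,w,h,k:cv2.resize(im[y:y+h,x:x+w],None,fx=k,fy=k,interpolation=cv2.INTER_CUBIC)
a=np.hstack([f(t,270,140,80,75,5),f(t,395,155,80,75,5)])[:, :800]
b=f(t,150,155,100,100,5)[:, :]
cv2.imwrite("pics/boards.png",a)
c=f(s,335,135,100,55,5)
c2=np.zeros((500,500,3),np.uint8);c2[:275]=c
cv2.imwrite("pics/nest.png",cv2.resize(np.hstack([b,c2]),(800,400)))
```

```text
(no output)
```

View pics/boards.png

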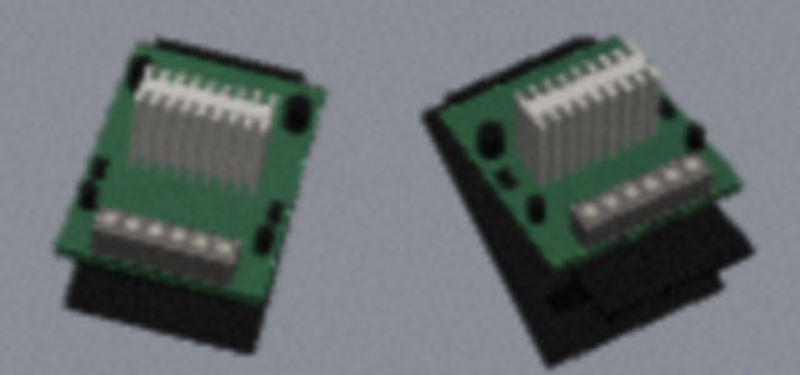

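View pics/nest.png

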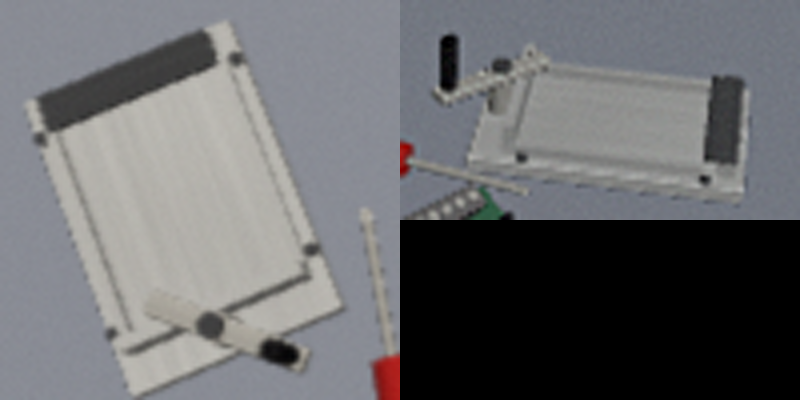

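The left board in the top view has the longer plate and the wider gap between sink and block, so it is the long one, and its block end faces the robot. The nest lip is the dark strip at top pixel (183,178). The latch pin is at about (202,236), the post at (220,243).

```bash
cat > h.py <<'E'
import cv2,numpy as np
from scipy.spatial.transform import Rotation as R
from cell import r
def ray(d,uv):
    K=d["camera_matrix"];q=np.linalg.inv(K)@[uv[0],uv[1],1];v=R.from_quat(d["rotation"]).apply([q[0],-q[1],-q[2]])
    return np.array(d["position"]),v/np.linalg.norm(v)
def plane(d,uv,z):
    p,v=ray(d,uv);return p+v*(z-p[2])/v[2]
def tri(obs):
    A=0;b=0
    for d,uv in obs:
        p,v=ray(d,uv);M=np.eye(3)-np.outer(v,v);A=A+M;b=b+M@p
    x=np.linalg.solve(A,b);return x,[np.linalg.norm(np.cross(x-ray(d,uv)[0],ray(d,uv)[1])) for d,uv in obs]
def proj(d,P):
    c=R.from_quat(d["rotation"]).inv().apply(np.array(P)-d["position"]);K=d["camera_matrix"]
    q=K@[c[0]/-c[2],-c[1]/-c[2],1];return q[:2]
E
python3 - <<'E'
from h import *
T=r.get_image("top");S=r.get_image("scene")
def hull(im,box,kind):
    x,y,w,h=box;k=8
    c=cv2.resize(im[y:y+h,x:x+w],None,fx=k,fy=k,interpolation=cv2.INTER_CUBIC)
    hsv=cv2.cvtColor(c,cv2.COLOR_BGR2HSV)
    if kind=="green": m=cv2.inRange(hsv,(50,90,30),(90,255,255))
    if kind=="dark": m=cv2.inRange(hsv,(0,0,0),(180,110,95))
    m=cv2.morphologyEx(m,cv2.MORPH_OPEN,np.ones((9,9)))
    cs,_=cv2.findContours(m,cv2.RETR_EXTERNAL,cv2.CHAIN_APPROX_NONE)
    return c,cs,lambda p:(np.array(p)+.5)/k-.5+[x,y]
out=[]
for n,d,b in(("top",T,(275,140,70,75)),("scene",S,(315,172,85,85))):
    c,cs,f=hull(d["pixels"],b,"green")
    h=cv2.convexHull(np.vstack([q for q in cs if cv2.contourArea(q)>600]))
    a=h
    for e in range(5,60):
        a=cv2.approxPolyDP(h,e,True)
        if len(a)<=4:break
    print(n,f(a[:,0]).round(1).tolist())
    cv2.polylines(c,[a],True,(0,0,255),1);out.append(cv2.resize(c,(400,400)))
cv2.imwrite("pics/g.png",np.hstack(out))
c,cs,f=hull(T["pixels"],(150,155,100,100),"dark")
for q in cs:
    if cv2.contourArea(q)>400:
        rc=cv2.minAreaRect(q);print("dark",cv2.contourArea(q)/64,f(rc[0]).round(1),f(cv2.boxPoints(rc)).round(1).tolist())
E
```

```text
top [[333.9, 158.1], [321.9, 200.2], [281.8, 189.6], [297.4, 149.2]]
scene [[356.6, 185.1], [387.6, 227.2], [359.1, 247.1], [324.8, 198.8]]
dark 51.5390625 [219.4 242.7] [[213.7, 244.5], [215.3, 238.3], [225.1, 240.8], [223.5, 247.0]]
dark 30.109375 [202.2 236.1] [[199.1, 233.1], [205.3, 233.1], [205.3, 239.1], [199.1, 239.1]]
dark 6.625 [227.6 217. ] [[225.9, 215.8], [229.2, 215.8], [229.2, 218.2], [225.9, 218.2]]
dark 424.0078125 [181.4 174.8] [[158.2, 179.0], [200.8, 161.5], [204.6, 170.6], [162.0, 188.1]]
```

View pics/g.png

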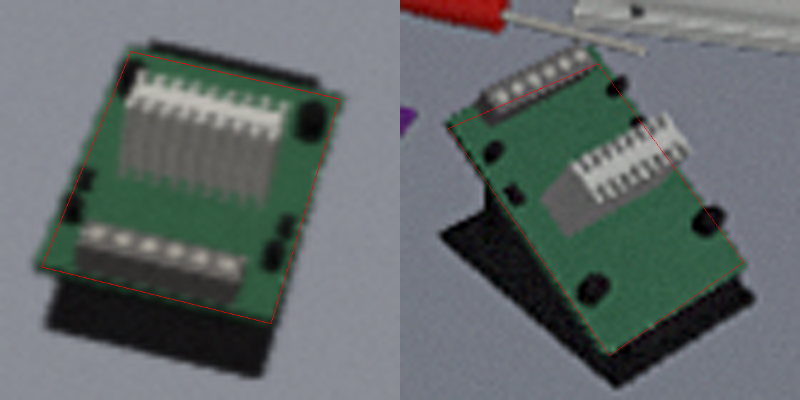

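The red overlay fits the board in both views, except at the scene's high far corner. I read that one directly at scene pixel (355.8,181.6).

Run:
```python
from h import *
T=r.get_image("top");S=r.get_image("scene")
P={}
for n,a,b in(("Hp",(281.8,189.6),(355.8,181.8)),("Hm",(321.9,200.2),(325,198.5)),("Lp",(297.4,149.2),(387.6,227.2)),("Lm",(333.9,158.1),(359.1,247.1))):
    P[n],e=tri([(T,a),(S,b)]);print(n,P[n].round(4),np.round(e,4))
x=(P["Hp"]+P["Hm"]-P["Lp"]-P["Lm"])/2;y=(P["Lp"]+P["Hp"]-P["Lm"]-P["Hm"])/2  # board y = z cross x; sign checked below
print("len",np.linalg.norm(x),"wid",np.linalg.norm(y));xh=x/np.linalg.norm(x)
c=sum(P.values())/4
yaw=np.arctan2(xh[1],xh[0]);print("slope",np.degrees(np.arcsin(xh[2])),"yaw",np.degrees(yaw),"yaw from width",np.degrees(np.arctan2(y[1],y[0])))
nz=np.cross(xh,np.cross([0,0,1],xh));nz/=np.linalg.norm(nz)
print("centre top",c.round(4),"grip",(c+nz*.020).round(4),nz)
a=plane(T,(204.6,170.6),.028);b=plane(T,(162,188.1),.028);print("lip front",a.round(4),b.round(4),np.linalg.norm(a-b))
print("lip back",plane(T,(200.8,161.5),.028).round(4),plane(T,(158.2,179),.028).round(4))
w=a-b  # nest
ny=np.degrees(np.arctan2(w[1],w[0]));print("nest y dir",ny)
m=(a+b)/2;pin=plane(T,(202.2,236.1),.046);print("mid lip",m.round(4),"pin",pin.round(4),"dist (141)",np.linalg.norm((pin-m)[:2]),"dir x",np.degrees(np.arctan2(*(pin-m)[[1,0]])))
print("post",plane(T,(219.4,242.7),.064).round(4))
```

```text
Hp [0.5241 0.059  0.0823] [0.0024 0.0024]
Hm [ 0.501  -0.0251  0.0783] [0.0011 0.0011]
Lp [0.6304 0.0303 0.0221] [0.0009 0.0009]
Lm [ 0.6102 -0.0531  0.0178] [0.0009 0.0009]
len 0.12674436280601598 wid 0.0865865733897082
slope 28.4452123867985 yaw 165.24874201453062 yaw from width 75.53102123813414
centre top [0.5664 0.0028 0.0501] grip [5.757e-01 4.000e-04 6.770e-02] [ 0.46061891 -0.12128165  0.87927298]
lip front [0.5782 0.2366 0.028 ] [0.5384 0.3288 0.028 ] 0.10039672056228686
lip back [0.5994 0.2463 0.028 ] [0.5592 0.3388 0.028 ]
nest y dir -66.63146505942296
mid lip [0.5583 0.2827 0.028 ] pin [0.4297 0.2284 0.046 ] dist (141) 0.1395643136813849 dir x -157.08617581719366
post [0.4142 0.1866 0.064 ]
```

```bash
cat >> h.py <<'E'
def need(P,yhead=None):
    s=r.get_state();q=R.from_quat(s["ee_rot"]);d=q.inv().apply(np.array(P)-s["ee_pos"])*1000
    ty=q.apply([0,1,0]);h=np.degrees(np.arctan2(ty[1],ty[0]))
    print("shift",d.round(1),"head",round(h,1),"" if yhead is None else "turn %.3f"%-np.radians((yhead-h+90)%180-90))
E
python3 -c "
from h import *
need([.45,-.25,.2]);need([.4142,.1866,.13])"
```

```text
shift [ 383.3 -281.2   48.2] head -77.2 
shift [ 445.3 -714.9  118.4] head -77.2
```

>>> move_arm(plan=[[[48,-35,6,0],[48,-35,6,0],[48,-35,6,0],[48,-35,6,0],[48,-35,6,0],[48,-35,6,0],[48,-35,6,0],[48,-35,6,0]]], claw=60)

```text
t: 1.3
ee_pos: [0.4521, -0.2497, 0.2004]
ee_rot: [0.994, 0.112, 0.0, 0.0]
force: [-0.6, -1.8, 0.3]
finger_gap: 0.06
finger_force: 0.0
```

>>> move_arm(plan=[[[8,-54,9,0],[8,-54,9,0],[8,-54,9,0],[8,-54,9,0],[8,-54,9,0],[8,-54,9,0],[8,-54,9,0],[6,-54,7,0]]])

```text
t: 2.3
ee_pos: [0.4153, 0.1855, 0.1302]
ee_rot: [0.994, 0.111, 0.0, -0.0]
force: [0.9, -0.4, 0.6]
finger_gap: 0.0599
finger_force: 0.0
```

```bash
python3 -c "
from h import *
need([.4142,.1866,.13]);need([.4142,.1866,.072])
d=r.get_image('scene');cv2.imwrite('pics/s1.png',cv2.resize(d['pixels'][80:230,240:440],(800,600),interpolation=cv2.INTER_CUBIC))"
```

```text
shift [-0.9 -1.3  0.2] head -77.2 
shift [-0.9 -1.3 58.2] head -77.2
```

View pics/s1.png

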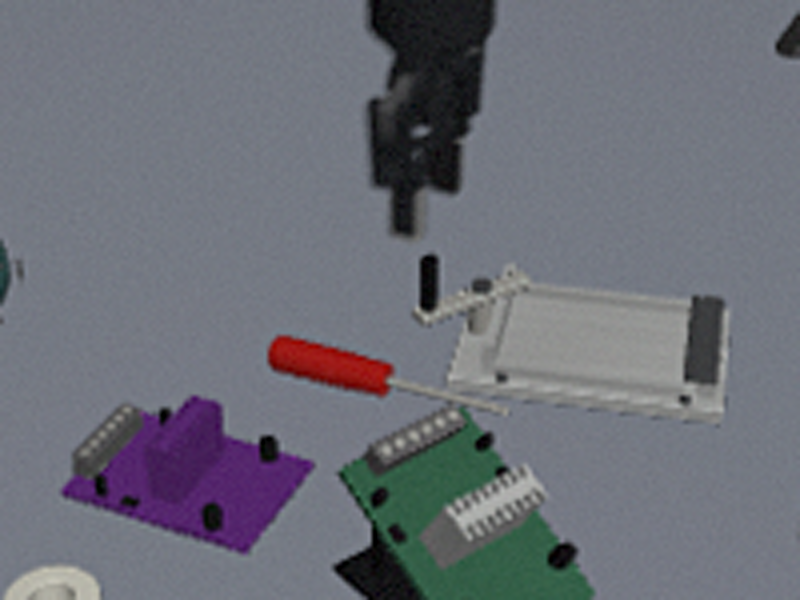

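The fingers are above the post (428,283 in the crop). I'll go down and grip it.

>>> move_arm(plan=[[[-1,-1,20,0],[0,0,20,0],[0,0,15,0],[0,0,0,0]]])

```text
t: 2.85
ee_pos: [0.4139, 0.1844, 0.0746]
ee_rot: [0.994, 0.112, -0.001, 0.0]
force: [0.1, -0.0, 0.2]
finger_gap: 0.06
finger_force: 0.0
```

>>> move_arm(plan=[[[0,0,0,0],[0,0,0,0],[0,0,0,0],[0,0,0,0],[0,0,0,0],[0,0,0,0]]], claw=0, newtons=25)

```text
t: 3.6
ee_pos: [0.4154, 0.1858, 0.076]
ee_rot: [0.994, 0.112, 0.001, -0.001]
force: [3.8, 7.6, -1.4]
finger_gap: 0.0111
finger_force: 26.4
```

```bash
python3 -c "
from h import *
p=np.array([.4297,.2284]);s=r.get_state();q=R.from_quat(s['ee_rot']).inv();o=s['ee_pos'];print(s['force'],s['finger_gap'])
d=o[:2]-p;print(np.linalg.norm(d),np.degrees(np.arctan2(d[1],d[0])))
a0=np.arctan2(d[1],d[0]);prev=o
for a in np.linspace(a0,np.radians(-156.8)+1.62,7)[1:]:
    n=np.array([*(p+.0448*np.array([np.cos(a),np.sin(a)])),o[2]]);print((q.apply(n-prev)*1000).round(1));prev=n"
```

```text
[ 3.80558846  7.57275881 -1.36336448] 0.011070787947737613
0.044928281015598856 -108.6170477722616
[5.2 2.6 0. ]
[5.5 2.  0. ]
[5.7 1.3 0. ]
[5.8 0.5 0. ]
[ 5.8 -0.2  0. ]
[ 5.7 -1.   0. ]
```

>>> move_arm(plan=[[[5.2,2.0,0,0],[5.5,1.5,0,0],[5.7,1.0,0,0],[5.8,0.5,0,0],[5.8,-0.2,0,0],[5.7,-1,0,0],[1.5,-0.5,0,0],[0,0,0,0]]])

```text
t: 4.6
ee_pos: [0.4503, 0.1879, 0.0759]
ee_rot: [0.994, 0.111, 0.0, 0.001]
force: [1.1, -9.5, 10.3]
finger_gap: 0.0109
finger_force: 27.6
```

```bash
python3 -c "
from h import *
p=np.array([.4297,.2284]);s=r.get_state();o=s['ee_pos'];print(s['force'],s['finger_gap'])
d=o[:2]-p;print(np.linalg.norm(d),np.arctan2(d[1],d[0])+np.radians(156.8))"
```

```text
[ 1.14946542 -9.49752664 10.34585553] 0.010931719585211696
0.04543197445938203 1.6365514915874477
```

>>> move_arm(plan=[[[0,0,0,0],[0,0,0,0],[0,0,0,0],[0,0,-20,0],[0,0,-30,0],[0,0,-35,0]]], claw=60)

```text
t: 5.35
ee_pos: [0.449, 0.1892, 0.1609]
ee_rot: [0.994, 0.112, -0.001, -0.0]
force: [-0.1, -0.3, -0.9]
finger_gap: 0.0603
finger_force: 0.0
```

```bash
python3 -c "
from h import *
need([.576,.0003,.15],75.4)
d=r.get_image('top')
im=cv2.resize(d['pixels'][140:260,150:350],(800,480),interpolation=cv2.INTER_CUBIC);cv2.imwrite('pics/t2.png',im)"
```

```text
shift [ 81.8 212.4  10.8] head -77.2 turn 0.479
```

View pics/t2.png

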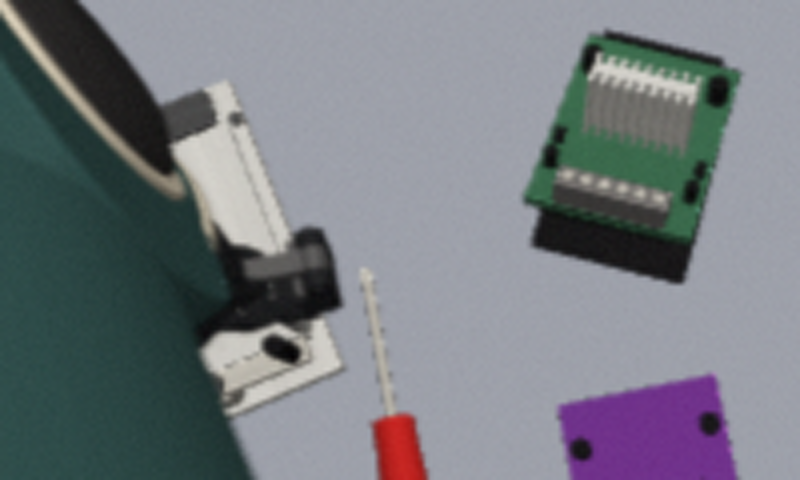

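The latch now lies parallel to the front edge, with its post at crop (282,348), so it is clear. Now to the board.

>>> move_arm(plan=[[[16.4,42.5,0,0],[16.4,42.5,0,0],[16.4,42.5,0,0],[16.4,42.5,0,0],[16.4,42.5,0,0],[0,0,0,0.16],[0,0,0,0.16],[0,0,0,0.16]]], claw=85)

```text
t: 6.4
ee_pos: [0.5765, 0.0002, 0.16]
ee_rot: [0.991, -0.13, -0.0, -0.0]
force: [0.3, 0.2, 0.0]
finger_gap: 0.0852
finger_force: 0.0
```

```bash
python3 -c "
from h import *
need([.576,.0003,.0735],75.4)
d=r.get_image('scene')
im=cv2.resize(d['pixels'][120:270,280:480],(800,600),interpolation=cv2.INTER_CUBIC);cv2.imwrite('pics/s2.png',im)"
```

```text
shift [-0.4  0.  86.5] head -105.0 turn -0.007
```

View pics/s2.png

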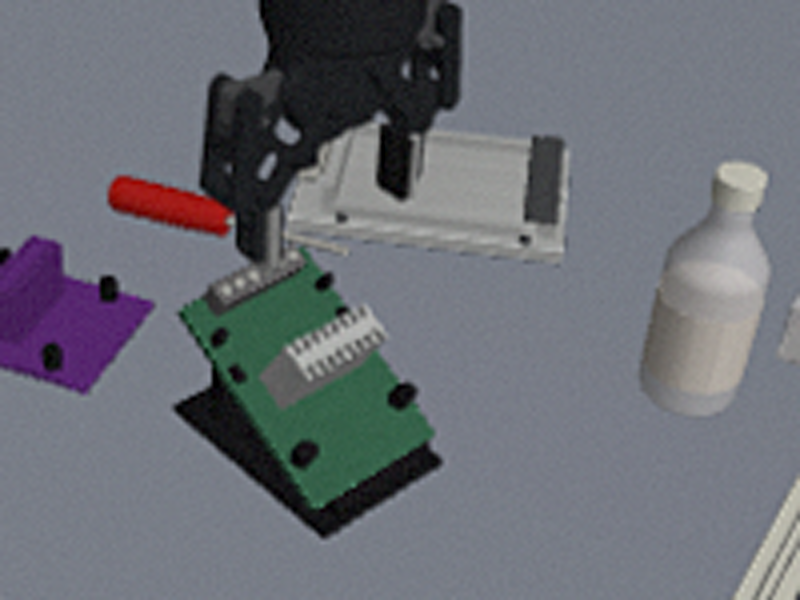

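The open fingers straddle the sink, with tips at crop (262,260) and (400,195). I'll go down and close.

>>> move_arm(plan=[[[0,0,25,0],[0,0,25,0],[0,0,20,0],[0,0,16,0],[0,0,0,0]]])

```text
t: 7.08
ee_pos: [0.5761, 0.0003, 0.0733]
ee_rot: [0.992, -0.127, -0.001, 0.0]
force: [0.0, 1.3, 0.7]
finger_gap: 0.0851
finger_force: 0.0
```

>>> move_arm(plan=[[[0,0,0,0],[0,0,0,0],[0,0,0,0],[0,0,0,0],[0,0,0,0],[0,0,0,0]]], claw=40, newtons=50)

```text
t: 7.82
ee_pos: [0.577, 0.0003, 0.0752]
ee_rot: [0.992, -0.128, 0.001, -0.0]
force: [-2.2, 0.2, 6.2]
finger_gap: 0.0549
finger_force: 53.1
```

>>> move_arm(plan=[[[0,0,-20,0],[0,0,-30,0],[0,0,-35,0],[0,0,-35,0],[0,0,0,-0.165],[0,0,0,-0.165],[0,0,0,-0.165],[0,0,0,-0.165]]])

```text
t: 8.82
ee_pos: [0.5765, 0.0001, 0.1957]
ee_rot: [0.979, 0.203, 0.0, 0.0]
force: [-0.5, 0.2, -2.6]
finger_gap: 0.0554
finger_force: 54.2
```

```bash
cat >> h.py <<'E'
u=np.array([-.9191,-.3939]);v=np.array([.3939,-.9191]);O=np.array([.5064,.2609])
def W(x,y,z): return [*(O+(x*u+y*v)/1000),z/1000]
def nest():
    s=r.get_state();d=(s["ee_pos"][:2]-O)*1000;print("nest TCP",(d@u).round(1),(d@v).round(1),(s["ee_pos"][2]*1000).round(1),"F nest",(s["force"][:2]@u).round(1),(s["force"][:2]@v).round(1),s["force"][2].round(1),"gap",s["finger_gap"].round(4))
E
python3 -c "
from h import *
nest();need(W(-7.7,0,130),-66.8)"
```

```text
Traceback (most recent call last):
  File "h.py", line 24, in nest
    s=r.get_state();d=(s["ee_pos"][:2]-O)*1000;print("nest TCP",(d@u).round(1),(d@v).round(1),(s["ee_pos"][2]*1000).round(1),"F nest",(s["force"][:2]@u).round(1),(s["force"][:2]@v).round(1),s["force"][2].round(1),"gap",s["finger_gap"].round(4))
                                                                                                                                                                                                                           ^^^^^^^^^^^^^^^^^^^^^
AttributeError: 'float' object has no attribute 'round'
```

```bash
sed -i 's/s\["finger_gap"\].round(4)/round(s["finger_gap"],4)/' h.py
python3 -c "
from h import *
nest();need(W(-7.7,0,130),-66.8)"
```

```text
nest TCP 38.3 267.3 195.7 F nest 0.4 -0.4 -2.6 gap 0.0554
shift [  47.1 -267.1   65.6] head -66.5 turn 0.004
```

>>> move_arm(plan=[[[7.8,-44.5,0,0],[7.8,-44.5,0,0],[7.8,-44.5,0,0],[7.8,-44.5,0,0],[7.8,-44.5,0,0],[8,-44.5,0,0],[0,0,30,0],[0,0,35,0]]])

```text
t: 9.82
ee_pos: [0.5152, 0.2648, 0.1304]
ee_rot: [0.98, 0.201, 0.001, -0.0]
force: [0.6, -0.1, -3.6]
finger_gap: 0.0552
finger_force: 54.4
```

```bash
python3 -c "
from h import *
nest();need(W(-7.7,0,105),-66.8)
d=r.get_image('scene')
for n,p in (('lipL',W(-57,-50,22)),('lipR',W(-57,50,22)),('edgeexp',W(-50,0,67)),('edge+',W(-50,45,67)),('edge-',W(-50,-45,67)),('far+',W(62,45,132)),('wall',W(67,50,34))): print(n,((proj(d,p)-[300,80])*[5,5]).round())
im=cv2.resize(d['pixels'][80:200,300:460],(800,600),interpolation=cv2.INTER_CUBIC);cv2.imwrite('pics/s3.png',im)"
```

```text
nest TCP -9.6 -0.1 130.4 F nest -0.5 0.4 -3.6 gap 0.0552
shift [-2.   0.1 25.4] head -66.8 turn -0.000
lipL [557. 373.]
lipR [546. 474.]
edgeexp [549. 349.]
edge+ [544. 394.]
edge- [555. 306.]
far+ [332. 258.]
wall [311. 426.]
```

View pics/s3.png

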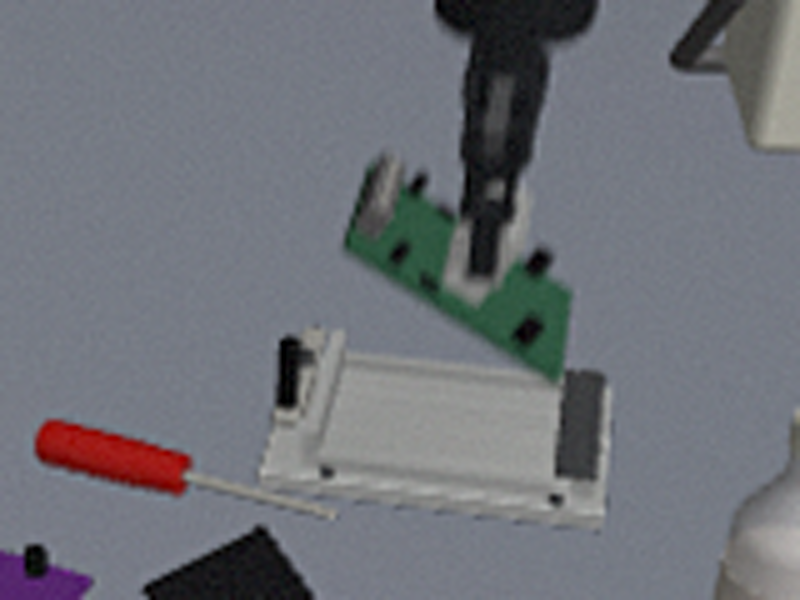

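The board hangs at about 30° over the nest, with its plain-edge corner at crop (558,384) just ahead of the lip front at (557,478). I'll lower it to touch the seat, which will pivot it in the grip.

>>> move_arm(plan=[[[-3,0,20,0],[0,0,20,0],[0,0,5,0],[0,0,3,0],[0,0,3,0],[0,0,0,0]]])

```text
t: 10.62
ee_pos: [0.5122, 0.263, 0.0785]
ee_rot: [0.98, 0.201, 0.0, -0.0]
force: [0.4, 0.8, -2.8]
finger_gap: 0.0551
finger_force: 54.6
```

```bash
python3 -c "
from h import *
nest()"
```

```text
nest TCP -6.2 0.4 78.5 F nest -0.7 -0.6 -2.8 gap 0.0551
```

>>> move_arm(plan=[[[0,0,2,0],[0,0,2,0],[0,0,2,0],[0,0,0,0]]])

```text
t: 11.12
ee_pos: [0.512, 0.263, 0.0721]
ee_rot: [0.98, 0.201, -0.0, -0.0]
force: [0.0, 0.5, -3.2]
finger_gap: 0.0549
finger_force: 54.6
```

>>> move_arm(plan=[[[0,0,1.5,0],[0,0,1.5,0],[0,0,0,0]]])

```text
t: 11.5
ee_pos: [0.512, 0.2631, 0.0706]
ee_rot: [0.98, 0.201, 0.0, 0.0]
force: [-12.6, -7.6, 25.7]
finger_gap: 0.0552
finger_force: 58.4
```

>>> move_arm(plan=[[[0,0,1.5,0],[0,0,1.5,0],[0,0,0,0]]])

```text
t: 11.88
ee_pos: [0.5119, 0.2631, 0.0677]
ee_rot: [0.98, 0.201, 0.0, 0.0]
force: [-13.0, -7.0, 28.3]
finger_gap: 0.0551
finger_force: 60.7
```

>>> move_arm(plan=[[[-1,0,1.3,0],[-1,0,1.3,0],[-1,0,1.3,0],[-1,0,1.3,0],[-1,0,1.3,0],[-1,0,1.3,0],[0,0,0,0]]], newtons=35)

```text
t: 12.75
ee_pos: [0.5067, 0.261, 0.0594]
ee_rot: [0.98, 0.201, 0.001, -0.0]
force: [-5.9, -3.4, 14.4]
finger_gap: 0.0549
finger_force: 62.9
```

```bash
python3 -c "
from h import *
nest()
d=r.get_image('scene')
im=cv2.resize(d['pixels'][80:200,300:460],(800,600),interpolation=cv2.INTER_CUBIC);cv2.imwrite('pics/s4.png',im)"
```

```text
nest TCP -0.4 0.0 59.4 F nest 6.8 0.8 14.4 gap 0.0549
```

View pics/s4.png

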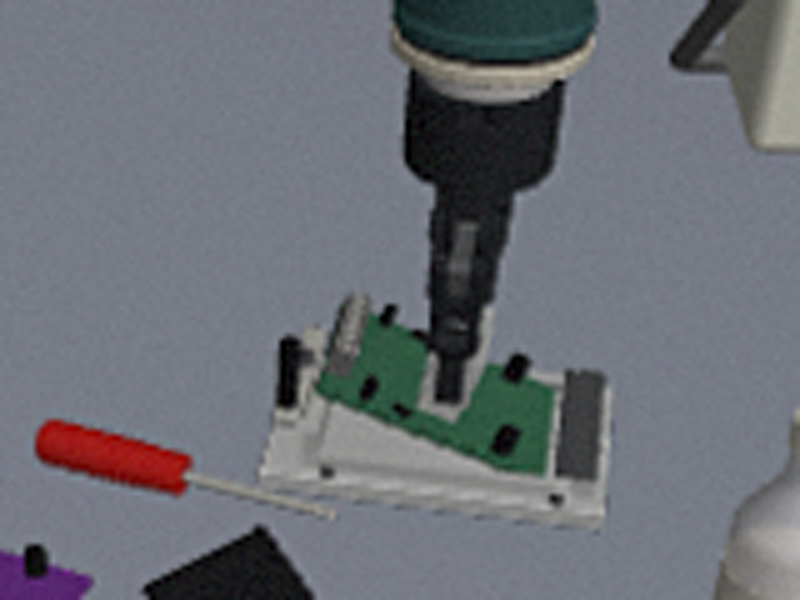

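The board now slants about 16–18°. Its edge rests on the seat near crop (548,475), a few millimetres ahead of the lip at (557,475). I'll ease the pressure and slide it under the lip until it meets the back wall.

>>> move_arm(plan=[[[0,0,-1,0],[3,0,0,0],[3,0,0,0],[3,0,0,0],[2,0,0,0],[0,0,0,0]]])

```text
t: 13.55
ee_pos: [0.517, 0.2652, 0.0597]
ee_rot: [0.98, 0.201, 0.0, -0.0]
force: [-2.3, -1.9, 6.3]
finger_gap: 0.0549
finger_force: 61.9
```

```bash
python3 -c "
from h import *
nest()"
```

```text
nest TCP -11.4 0.2 59.7 F nest 2.9 0.8 6.3 gap 0.0549
```

>>> move_arm(plan=[[[1,0,0,0],[1,0,0,0],[0,0,0,0]]])

```text
t: 13.92
ee_pos: [0.5186, 0.2659, 0.0597]
ee_rot: [0.98, 0.201, -0.0, -0.0]
force: [-3.7, -1.6, 7.7]
finger_gap: 0.0551
finger_force: 61.9
```

>>> move_arm(plan=[[[1,0,0,0],[1,0,0,0],[0,0,0,0]]])

```text
t: 14.3
ee_pos: [0.5194, 0.2662, 0.0597]
ee_rot: [0.98, 0.201, -0.001, 0.001]
force: [-14.7, -7.8, 18.2]
finger_gap: 0.0554
finger_force: 63.5
```

```bash
python3 -c "
from h import *
nest()"
```

```text
nest TCP -14.0 0.2 59.7 F nest 16.6 1.4 18.2 gap 0.0554
```

```bash
python3 -c "
from h import *
im=r.get_image('scene')['pixels'].astype(int)
for y in range(156,178,3):
    print(y,''.join('G' if p[1]>p[2]+18 and p[1]>p[0]+8 else ('#' if p.max()<95 else ('+' if p.max()<150 else '.')) for p in im[y,360:428]))"
```

```text
156 ++++..+++GGGGGGGGG###GGGGGGGGG++######+++GGGGG###GG++########+++++++
159 .++..++.+#GGGGGGG###GGGGGGGGG+++######+GGGGGGGGGGGGGG#######+.++++++
162 ++..++++......++GGGGGGGG###GG+++++++++GGGGGGGGGGGGGG########+.++++++
165 ...+++...++.++++++...+++GGGGGGGGGGGGGGGGGGGGGG#GGGGG########+.++++++
168 +++++.+++++++++++...+........++GGGGGGGGGGGGG#####GGG########+.++++++
171 +++++++++++++.+..+..................++#GGGGGG##GGGG########+..++++++
174 ....###+++++++++++++++++++++++++++++.......++##GGGG########+.+++++++
177 ++++++++++++++.......+.........+++++++++++++++++++++G#+++++.++++++++
```

The green meets the lip with no gap and the wall contact agrees, so the board is hooked. Now I'll swing it down along the arc.

>>> move_arm(plan=[[[-2,0,0,0],[-1.7,0,2,0],[-1.7,0,2,0],[-1.5,0,2.1,0],[-1.5,0,2.1,0],[0,0,0,0]]], newtons=20)

```text
t: 15.1
ee_pos: [0.5126, 0.2634, 0.0515]
ee_rot: [0.98, 0.201, 0.0, -0.0]
force: [-3.8, -1.6, 8.7]
finger_gap: 0.0551
finger_force: 64.1
```

```bash
python3 -c "
from h import *
nest()"
```

```text
nest TCP -6.7 0.2 51.5 F nest 4.1 0.0 8.7 gap 0.0551
```

>>> move_arm(plan=[[[-1.4,0,2.2,0],[-1.3,0,2.2,0],[-1.2,0,2.2,0],[-1.2,0,1.5,0],[0,0,0,0]]])

```text
t: 15.72
ee_pos: [0.5083, 0.2615, 0.0434]
ee_rot: [0.98, 0.201, 0.0, -0.0]
force: [-2.4, -0.1, 5.7]
finger_gap: 0.0552
finger_force: 65.6
```

```bash
python3 -c "
from h import *
nest()
im=r.get_image('scene')['pixels'].astype(int)
for y in range(142,180,3):
    print(y,''.join('G' if p[1]>p[2]+18 and p[1]>p[0]+8 else ('#' if p.max()<95 else ('+' if p.max()<150 else '.')) for p in im[y,350:428]))"
```

```text
nest TCP -2.0 0.2 43.4 F nest 2.3 -0.8 5.7 gap 0.0552
142 ++++++++++++++++++++++++++++++++++++#############+++++++++++++++++++++++++++++
145 ++++++++++++++++++++++++++++++++++++#############+++++++++++++++++++++++++++++
148 ++++++####++++++..++#+++++++++++++++###########.++++++++++++++++++++++++++++++
151 +++++########++..++#+++##G####++++++##########++++++++++++++++++++++++++++++++
154 ++++++####+.++..++#+++##GGGGGGGGGGG###########+++.....#####++++##+####++++++++
157 +++++#####.+++..+##++##GGGGGGGGGGGGG++######++GGGGGGGG####GGG+#########+++++++
160 +++++#####+++..+######GGGGGGGGGGGGGG+######+++GGGGGGGGGGGGGGGG########+.++++++
163 +++++++..+++..++#####GGGGGGGGGGGGGGG+######++GGGGGGGGGGGGGGGGG########+.++++++
166 +++++....++++++GGGGGGGGG###GGGGGGGGG+++++#+++GGGGGGGGGGGGGGGGG########+.++++++
169 ++++.....++++++++##GGGGGGGGGGGGG##GGGGGGGGGGGGGGGGGG#####GGGG#########+.++++++
172 +++.......++++++++++++++.....+++++++###GGGGGGGGGGGGG####GGGGG########+..++++++
175 ++++++++......+#+........+++++++++++++++++++++++......+++++++########+.+++++++
178 ++++++++++++++++++++++++++++++++..................+++++++++++++++++++..+++++++
```

>>> move_arm(plan=[[[-0.5,0,1.2,0],[-0.3,0,1,0],[0,0,0.8,0],[0,0,0,0]]])

```text
t: 16.27
ee_pos: [0.5071, 0.261, 0.0403]
ee_rot: [0.98, 0.201, -0.0, 0.0]
force: [-5.7, -1.6, 8.6]
finger_gap: 0.0551
finger_force: 66.7
```

```bash
python3 -c "
from h import *
nest()"
```

```text
nest TCP -0.7 0.2 40.3 F nest 5.9 -0.8 8.6 gap 0.0551
```

>>> move_arm(plan=[[[0,0,0.8,0],[0,0,0.8,0],[0,0,0,0]]])

```text
t: 16.65
ee_pos: [0.5071, 0.261, 0.0387]
ee_rot: [0.98, 0.201, -0.0, -0.0]
force: [-5.5, -3.6, 9.7]
finger_gap: 0.0553
finger_force: 67.4
```

>>> move_arm(plan=[[[0,0,0.8,0],[0,0,0.8,0],[0,0,0,0]]])

```text
t: 17.02
ee_pos: [0.5072, 0.261, 0.0386]
ee_rot: [0.98, 0.2, 0.0, 0.0]
force: [-15.7, -8.0, 41.0]
finger_gap: 0.0551
finger_force: 71.2
```

>>> move_arm(plan=[[[-0.5,0,-1.2,0],[0,0,0,0],[0,0,0,0]]])

```text
t: 17.4
ee_pos: [0.5071, 0.2609, 0.0387]
ee_rot: [0.98, 0.201, 0.0, 0.0]
force: [-3.7, -1.0, 14.0]
finger_gap: 0.0552
finger_force: 68.1
```

>>> move_arm(plan=[[[0,0,0,0],[0,0,0,0],[0,0,0,0],[0,0,-15,0],[0,0,-35,0],[0,0,-40,0],[0,0,-40,0],[0,0,-40,0]]], claw=80)

```text
t: 18.4
ee_pos: [0.5066, 0.2607, 0.2106]
ee_rot: [0.98, 0.201, 0.0, -0.0]
force: [0.6, -0.3, 0.6]
finger_gap: 0.08
finger_force: 0.0
```

>>> move_arm(plan=[[[10,60,0,0],[10,60,0,0],[10,60,0,0],[10,60,0,0],[0,60,0,0],[0,0,0,0]]], claw=40)

```text
t: 19.15
ee_pos: [0.6624, -0.0052, 0.2085]
ee_rot: [0.98, 0.197, -0.0, 0.001]
force: [-0.4, 0.8, -0.4]
finger_gap: 0.0397
finger_force: 0.0
```

Run:
```python
from h import *
nest()
T=r.get_image("top");S=r.get_image("scene")
def f(c):return 'G' if c[1]>c[2]+18 and c[1]>c[0]+8 else ('#' if c.max()<95 else ('+' if c.max()<150 else '.'))
for y in range(158,258,3): print(y,''.join(f(p) for p in T["pixels"][y,152:245].astype(int)))
def greenhull(d,b):
    x,y,w,h=b;k=8;c=cv2.resize(d["pixels"][y:y+h,x:x+w],None,fx=k,fy=k,interpolation=cv2.INTER_CUBIC)
    m=cv2.inRange(cv2.cvtColor(c,cv2.COLOR_BGR2HSV),(50,90,30),(90,255,255));m=cv2.morphologyEx(m,cv2.MORPH_OPEN,np.ones((9,9)))
    cs,_=cv2.findContours(m,cv2.RETR_EXTERNAL,cv2.CHAIN_APPROX_NONE)
    rc=cv2.minAreaRect(np.vstack([q for q in cs if cv2.contourArea(q)>600]))
    return (cv2.boxPoints(rc)+.5)/k-.5+[x,y]
for q in greenhull(T,(150,155,100,100)):
    w=(plane(T,q,.018)[:2]-O)*1000;print(q.round(1),"nest",(w@u).round(1),(w@v).round(1))
```

```text
nest TCP -38.6 306.0 208.5 F nest 0.0 -0.8 -0.4 gap 0.0397
158 .............................................................................................
161 .............................................................................................
164 ...........................................++#####+..........................................
167 ....................................++############++.........................................
170 ............................+++#####################....+#++.................................
173 .....................++########################GGGGG+........................................
176 ..............++#######################GGGGGGGGGGGGGGG.......................................
179 .......++#######################GGGGGGGGGGGGGGG#####GGG......................................
182 ........+###############GGGGGGGGGGGGGGGGGGGGGGGGG###GGGG.....................................
185 .........+#######GGGGGGGGGGGGGGGGGGGGGGGGGGGGGGGGGGGGGGGG....................................
188 .......++......GGGGGGGGGGGGGGGGGGGGGGGGGGGGGGGGGGGGGGGGGG
[... 1710 characters left out ...]
...........................++++.........................+++...............................
245 .....................................................++......................................
248 ..............................................++...........................................+.
251 .......................................++..................................................+.
254 ................................++..........................................................+
257 ............................................................................................+
[165.3 185.9] nest -61.8 -44.4
[202.9 171.3] nest -60.0 44.8
[222.1 220.8] nest 63.1 44.6
[184.4 235.4] nest 60.4 -42.4
```

The mask puts the board flat between the walls: corners at y ≈ ±44 mm, far edge at x ≈ 62 mm, plain edge under the lip. Next, the latch.

```bash
python3 -c "
from h import *
need([.4503,.1879,.13]);need([.4503,.1879,.0755])
S=r.get_image('scene')
"
```

```text
shift [-120.6 -255.2   78.9] head -66.9 
shift [-120.6 -255.1  133.4] head -66.9
```

>>> move_arm(plan=[[[-20,-42.5,0,0],[-20,-42.5,0,0],[-20,-42.5,0,0],[-20,-42.5,0,0],[-20,-42.5,0,0],[-20.6,-42.5,0,0],[0,0,40,0],[0,0,37,0]]], claw=60)

```text
t: 20.3
ee_pos: [0.4494, 0.1892, 0.1312]
ee_rot: [0.979, 0.202, 0.001, -0.0]
force: [1.3, -1.0, 0.3]
finger_gap: 0.0598
finger_force: 0.0
```

```bash
python3 -c "
from h import *
need([.4503,.1879,.0755])
"
```

```text
shift [ 0.2  1.5 55.7] head -66.7
```

>>> move_arm(plan=[[[0,1.5,20,0],[0,0,20,0],[0,0,15,0],[0,0,0,0]]])

```text
t: 20.8
ee_pos: [0.4502, 0.1868, 0.0759]
ee_rot: [0.98, 0.201, -0.001, -0.0]
force: [-0.2, -0.1, -0.0]
finger_gap: 0.0597
finger_force: 0.0
```

>>> move_arm(plan=[[[0,0,0,0],[0,0,0,0],[0,0,0,0],[0,0,0,0],[0,0,0,0],[0,0,0,0]]], claw=0, newtons=25)

```text
t: 21.55
ee_pos: [0.4507, 0.188, 0.0768]
ee_rot: [0.98, 0.201, 0.001, -0.001]
force: [-6.4, 9.3, 4.8]
finger_gap: 0.0109
finger_force: 26.9
```

```bash
python3 -c "
from h import *
p=np.array([.4297,.2284]);s=r.get_state();q=R.from_quat(s['ee_rot']).inv();o=s['ee_pos'];nest()
d=o[:2]-p;print(np.linalg.norm(d));a0=np.arctan2(d[1],d[0]);print(a0+np.radians(156.8));prev=o
for a in np.linspace(a0,np.radians(-156.8),11)[1:]:
    n=np.array([*(p+.0450*np.array([np.cos(a),np.sin(a)])),o[2]]);print((q.apply(n-prev)*1000).round(1));prev=n"
```

```text
nest TCP 79.9 45.1 76.8 F nest 2.3 -11.1 4.8 gap 0.0109
0.045546302377858804
1.6447298142133853
[-7.4 -0.6 -0. ]
[-7.3 -1.3 -0. ]
[-7.  -2.4 -0. ]
[-6.5 -3.6 -0. ]
[-5.8 -4.6 -0. ]
[-5.  -5.5  0. ]
[-4.  -6.2  0. ]
[-3.  -6.8  0. ]
[-1.8 -7.2  0. ]
[-0.6 -7.4  0. ]
```

>>> move_arm(plan=[[[-7,-1.5,0,0],[-7.3,-1.5,0,0],[-7,-2.4,0,0],[-6.5,-3.6,0,0],[-5.8,-4.6,0,0],[-5,-5.5,0,0],[-4,-6.2,0,0],[0,0,0,0]]])

```text
t: 22.55
ee_pos: [0.4014, 0.1919, 0.0766]
ee_rot: [0.98, 0.2, -0.0, 0.001]
force: [-2.7, -7.6, 13.9]
finger_gap: 0.0106
finger_force: 28.0
```

```bash
python3 -c "
from h import *
p=np.array([.4297,.2284]);s=r.get_state();q=R.from_quat(s['ee_rot']).inv();o=s['ee_pos'];nest()
d=o[:2]-p;print(np.linalg.norm(d));a0=np.arctan2(d[1],d[0]);print(a0+np.radians(156.8));prev=o
for a in np.linspace(a0,np.radians(-156.8),4)[1:]:
    n=np.array([*(p+.0450*np.array([np.cos(a),np.sin(a)])),o[2]]);print((q.apply(n-prev)*1000).round(1));prev=n"
```

```text
nest TCP 123.6 22.0 76.6 F nest 5.5 5.9 13.9 gap 0.0106
0.04612974128104696
0.5063172295883023
[-2.1 -7.5 -0. ]
[-1.9 -7.3 -0. ]
[-0.7 -7.6 -0. ]
```

>>> move_arm(plan=[[[-2.5,-7.3,0,0],[-2,-7.3,0,0],[-0.8,-7.5,0,0],[0,-1.5,0,0],[0,0,0,0]]])

```text
t: 23.18
ee_pos: [0.3876, 0.2105, 0.0762]
ee_rot: [0.98, 0.2, -0.001, 0.001]
force: [1.8, -13.0, 6.7]
finger_gap: 0.0109
finger_force: 28.1
```

```bash
python3 -c "
from h import *
nest()"
```

```text
nest TCP 129.0 -0.5 76.2 F nest 3.4 12.6 6.7 gap 0.0109
```

>>> move_arm(plan=[[[0,-1,0,0],[0,-0.5,0,0],[0,0,0,0]]])

```text
t: 23.55
ee_pos: [0.3874, 0.2108, 0.0762]
ee_rot: [0.98, 0.199, -0.001, 0.002]
force: [5.0, -20.2, 9.6]
finger_gap: 0.0111
finger_force: 28.5
```

```bash
python3 -c "
from h import *
nest()"
```

```text
nest TCP 129.1 -0.8 76.2 F nest 3.4 20.6 9.6 gap 0.0111
```

The latch is on its stop. I'll relax, release and retreat.

>>> move_arm(plan=[[[0,1,0,0],[0,0,0,0]]])

```text
t: 23.8
ee_pos: [0.3875, 0.2106, 0.0762]
ee_rot: [0.98, 0.2, -0.001, 0.002]
force: [1.8, -15.7, 7.9]
finger_gap: 0.0108
finger_force: 28.1
```

>>> move_arm(plan=[[[0,0,0,0],[0,0,0,0],[0,0,0,0],[0,0,-20,0],[0,0,-40,0],[0,0,-40,0],[0,0,-30,0]]], claw=50)

```text
t: 24.68
ee_pos: [0.3874, 0.2131, 0.2078]
ee_rot: [0.98, 0.201, 0.0, -0.0]
force: [0.6, -0.1, -0.7]
finger_gap: 0.0499
finger_force: 0.0
```

>>> move_arm(plan=[[[-10,40,0,0],[10,50,0,0],[20,50,0,0],[20,50,0,0],[10,50,0,0],[10,50,0,0],[0,0,0,0],[0,0,0,0]]])

```text
t: 25.68
ee_pos: [0.5563, -0.0296, 0.2059]
ee_rot: [0.98, 0.201, -0.0, -0.0]
force: [-0.6, 0.2, 0.5]
finger_gap: 0.0495
finger_force: 0.0
```

Run:
```python
from h import *
nest()
T=r.get_image("top")
def f(c):return 'G' if c[1]>c[2]+18 and c[1]>c[0]+8 else ('#' if c.max()<95 else ('+' if c.max()<150 else '.'))
for y in range(206,268,2): print(y,''.join(f(p) for p in T["pixels"][y,165:245].astype(int)))
for n,p in(("pin",W(84,0,46)),("postfoot",W(129,0,44)),("posttop",W(129,0,84)),("noseish",W(58,0,44))):print(n,proj(T,p).round(1))
```

```text
nest TCP 68.6 286.6 205.9 F nest 0.5 -0.4 0.5 gap 0.0495
206 ........GGG..+....++++++++++++GGGGGGGGGGGGGGGGGGGGGG+...........................
208 .........GGG+++++++++++++GGGGGGGGGGGGGGGGGGGGGGGGGGGG...........................
210 ..........GGGGG++++GGGGGGGGGGGGGGGGGGGGGGGGGGGGG###GGG..........................
212 ..........GGGGGGGGGGGGGGGGGGGGGGGGGGGGGGGGGGGGGGG###GGG.........................
214 ...........GGGGGGGGGGGGGGGGGGGGGGGGGGGGGGGGGGGGGGGGGGGG+........................
216 ............+###GGGGGGGGGGGGGGGGGGGGGGGGGGGGGGGGGGGGGGGG+....++++...............
218 .............G#GGGGGGGGGGGGGGGGGGGGGGGGGGGGG+++##GGGGGGGG....+++................
220 .............GGGGGGGGGGGGGGGGGGG....GGG+++++...++#GGGGGGG.......................
222 .............+GGGGGGGGGGGGGGG.......++++...++++++##GGG..........................
224 ..............+####GGGGGGGGGG+........+++++++###+..........++++.................
226 ...............+###GGGGGG++++++.......++###++.........++++......................
228 ................GGGGGG++.+++..++.......+.........+++++..........................
230 .................GG
[... 976 characters left out ...]
...................+
254 ...................++................+#########++..............................+
256 .....................................+##########...............................+
258 .......................................+++####+................................+
260 .............................................++................................+
262 ................................................................................
264 ................................................................................
266 ................................................................................
pin [202.4 236.4]
postfoot [210.1 256. ]
posttop [204.4 255.1]
noseish [198.5 225.3]
```

```bash
python3 -c "
from h import *
print(r.sign_off())"
```

```text
the job is handed in; nothing more can be done
None
```

The long board is hooked under the lip and lying flat in the nest, with the latch closed over its terminal block. I let go and handed the job in at about 26 s; the last top-camera check showed board and latch in place, but the hand-in returned no verdict.

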